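# Setting block out of its guarded case and under the angle table's plate

### The arm

A 6-joint arm with a two-finger parallel gripper is mounted at the origin on the work surface. World frame = base frame: x ahead of the robot, y to its left, z up, the work surface at z = 0. Lengths are in mm, angles in rad, forces in N, time in s.
With the tool pointing down it reaches from about 275 to 750 mm from the base axis. Payload 10.2 kg.
Tool frame: the origin (TCP) lies on the centre line of the jaws, within the pads' length; the fingertips stand 19 mm ahead of it and the grasp point (between the pads) is the TCP; z points along the fingers, y is the line along which they close (so a half turn about z gives the same grasp; the last joint's range is limited). The gripper opens to 85 mm and grips with 20 to 120 N. Pads are 22 mm wide; open, the fingers measure 114 mm over their backs; the gripper's body (76 mm by 85 mm) begins 54 mm behind the grasp point. The pads swing forward as they close: fully open they stand 13 mm farther back than shut.
Start: joints at [0.899, 0.313, 1.498, -0, 1.331, -0.223], TCP at [227.803, 473.009, 250.294] pointing down, gripper open.
Joint ranges: [-2.94, 2.94], [-0.97, 2.17], [0.19, 2.56], [-1.23, 4.37], [0.02, 3.11], [-2.88, 2.88]. Speed limits (rad/s): [2.39, 2.39, 3.01, 3.14, 3.14, 3.14].

### API

Orientations are given as a unit quaternion [w, x, y, z].
In Python, from rig import sense, capture, finish_job, regions_of, mark_of gives the robot as it stands.
- The arm moves only by the tool jog_arm, never from a script. Its argument "series" is text: rows parted by semicolons, each of 7 numbers parted by spaces: the shift along the tool's x, y, z in units of 0.4 m (1.0 is 0.4 m), then the turn, a rotation vector about the tool's x, y, z in units of pi/2 rad (1.0 is pi/2 rad), then the opening, from -1 (shut) to 1 (fully open). A call has 1 to 20 rows; each row is the pose to reach, as a shift and turn from the pose commanded when the call began, along the tool's axes at that moment; what a row does not reach only later rows make up. A row lasts 1/8 s, in which the tool goes at most 62.5 mm and 10.7 degrees, less where a joint would pass 70% of its speed; a pose out of reach is approached as far as the arm can. A call with a number of a shift or a turn outside -1 to 1 is refused whole. A call with a gripper value outside its range is refused whole. The fingers move at their own pace and stop on an object; "grip_force" is the grip in N (left out, the last holds). Time passes only in rows, so rows that repeat a pose let the fingers close. It gives the time, the measured TCP pose, the force, the opening and the grip force at its end, in the units of the state.
- sense(): the state, without advancing time (a new reading comes with each control period).
- capture(name): name is "side" or "top"; returns a dict with "img" (400x640x3 uint8, red, green, blue), "intrinsics" (3x3 intrinsics, pixels), "R" (3x3) and "t" (3): a world point X has camera coordinates R X + t. Camera axes: x right, y down, z forward; pixel columns grow to the right and rows downward; lengths in mm; the calibration is good to about 2 mm. A picture is of the moment at which its call begins. There is no depth.
- finish_job(): hands the job in; it is judged then, once.
Trained networks look in a picture, given as the dict that the camera call returned (one of the last four; its "shot" number tells which), for a name from the list of things; names that differ only in an ending like _2 or _b are one class to them, and where a whole thing is asked for, a point or a joint stands for the part that bears it (a point fixed in the world has none). Each returns a list of dicts, best first, with "confidence" (0 to 1); they miss things now and then, are a little off and sometimes report something else, mostly with a low value. They report only what shows in the picture. A call takes as long as a camera call. They do not tell look-alikes from the thing itself.
- regions_of(label, picture): "region" (400x640 bool, what is visible of it) and "point" ([row, column] in pixels, amid what is visible of it).
- mark_of(label, picture): "point" ([row, column] in pixels: a listed point, or the origin of a listed thing).
The state is a dict: "time_s": time; "joints": joint angles; "dq": joint speeds; "tau": joint torques, N m; "eef_pos": TCP position; "ee_rot": TCP orientation; "force": force on the tool from outside, world axes, zero at the start; "wrist_torque": the same for the moment, N m; "grip_width": opening from 0.0 (shut) to 1.0 (fully open); "grip_force": force on a finger pad.
Only numpy, scipy, OpenCV 4.12 (cv2) and the standard library are available. Lean on these libraries where they do the work, as an engineer would, in place of code of your own. Each camera call takes 0.05 s, during which the arm holds its last target. There are 200 camera calls.

### The job

Pull up the red spring plunger of the block case and slide the clear guard all the way open until the plunger drops into its second hole. Take the blue setting block out, stand it squarely on the green pad of the angle table with its long side parallel to the hinge, covering the pad, then swing the raised plate down until its roller rests on the block. Leave the mug, the jar and the plaster head standing where they are.

Things in the scene. Friction and masses are not known exactly. Their poses are not given: they have to be found in the camera images.
- case: Fixed case, 240 (x) x 126 (y) x 71 mm high, wooden side walls; origin: centre of its underside. Block pocket at its -x end: inside 74 (x) x 110 mm (y), centred at x = -60 mm, floor 10 mm and end walls 58 mm above the bench. A steel rail (top 58 mm high) runs along +x beside it, with 12 mm holes for the plunger pin at x = 0 and x = 85 mm. The guard slides along the case's +x.
- cover (a joint): Clear guard plate, 90 x 109 mm, top 65 mm above the bench, with a yellow tongue carrying the plunger: 0 m = shut over the pocket (at the start), 0.085 m = fully open against its stop, along the case's +x. Sliding friction about 1 N plus a little drag of the pin. It moves only while the plunger is up.
- plunger (a joint): Spring index plunger on the guard's tongue: 0 m = pin 8 mm down in a hole, 0.008 = just free, 0.012 = fully pulled up. The spring pulls it down with 4.5 N at 0, 8 N at 0.012. Let go between the holes, the pin rides on the rail; at the open stop it drops by itself into the second hole.
- knob (a point): Centre of the red plunger knob, an upright cylinder 28 mm in diameter and 22 mm high; 97 mm above the bench with the pin down, over the case's x = 0, y = 0 with the guard shut; it moves with guard and pin. Under the knob are 20 mm of free height round an 18 mm barrel.
- block: Blue painted aluminium setting block, 60 mm (its x) x 36 mm (its y) x 45 mm high (z), about 0.26 kg; origin at the centre of its underside. It starts in the pocket of the case with its x along the case's x, so that only its 36 mm sides can be gripped there.
- angle_table: Angle table (sine plate) fixed to the bench: dark steel base 170 (x) x 100 (y) x 15 mm; origin at the centre of its underside. The hinge axis is parallel to its y, at x = -65 mm, 25 mm above the bench.
- seat (a point): Centre of the green pad (36 x 60 mm, long side along the table's y) on top of the angle table's base, 15 mm above the bench, at x = +52 mm of the table.
- plate (a joint): Hinged plate's angle, rad: 0 flat, grows as its +x end rises; starts at 1.25 to 1.45. A stiff hinge (0.5 N m friction, more than its 0.45 kg weight) holds it at any angle. Slab 80 mm wide, 12 mm thick, reaching 140 mm from the hinge axis, upper face 20 mm above the plane through that axis; in that plane, 125 mm out, a roller of 8 mm radius. Roller on the standing block: 0.351.
- mug: White mug, 72 mm across with a handle towards its +y reaching 65 mm from its axis, 85 mm high, bystander; origin at the centre of its underside.
- jar: Amber glass jar with a red cap, 60 mm across, 95 mm high, bystander; origin at the centre of its underside.
- cast: Small white plaster head on a foot, 68 mm across, 106 mm high, bystander; origin at the centre of its underside.
Things that resemble listed ones, but are neither listed nor needed, are in the scene too. Several things have the shape of the angle_table; the one meant has the colours described above.

How it is judged:
By the outcome, as a careful person would: the job done as asked, in the order asked, and still so for the second after the job is handed in, with the robot touching nothing.
It also fails if it takes over 72 s, if anything falls off the work surface, if the arm or the gripper's body presses on something with over 40 N, if the wrist force passes 120 N, or if a joint passes its speed limit or range.

## Working session

There is one attempt and no reset: what is moved stays moved. The work goes in short steps, Python scripts to look and compute and a tool call to move; the robot and the scene stay as the last step left them, time stands still between calls to the robot, and variables do not carry over. Pictures are saved under pics/ and viewed, at most 10 in all, crops included, and the job is handed in when it is done.

Besides the shell and the picture viewer there is one more tool, called after "Request:" as name(argument=value, ...), one argument or row to a line, values as JSON. jog_arm: Moves the arm, as the interface text tells. Shifts and turns lie within -1 to 1; 1 stands for 0.4 m of shift or pi/2 rad of turn. Its arguments: {"type":"object","properties":{"series":{"type":"string"},"grip_force":{"type":"number"}},"required":["series"]}

```bash
mkdir -p pics; ls
cat > h.py <<'E'
import numpy as np, cv2
from rig import sense, capture, finish_job, regions_of, mark_of
def ray(p,rc):
    K=np.array(p["intrinsics"]);R=np.array(p["R"]);t=np.array(p["t"])
    d=R.T@np.linalg.solve(K,[rc[1],rc[0],1.]); return -R.T@t,d
def onz(p,rc,z):
    c,d=ray(p,rc); return c+d*(z-c[2])/d[2]
def tri(obs):
    A=np.zeros((3,3));b=np.zeros(3)
    for p,rc in obs:
        c,d=ray(p,rc);d=d/np.linalg.norm(d);M=np.eye(3)-np.outer(d,d);A+=M;b+=M@c
    return np.linalg.solve(A,b)
def proj(p,X):
    q=np.array(p["R"])@np.asarray(X,float)+np.array(p["t"]);u=np.array(p["intrinsics"])@q; return u[1]/u[2],u[0]/u[2]
def save(n,img): cv2.imwrite(f"pics/{n}.png",cv2.cvtColor(img,cv2.COLOR_RGB2BGR))
E
python3 - <<'E'
from h import *
s=capture("side");t=capture("top")
save("side0",s["img"]);save("top0",t["img"])
for n in ["case","knob","block","angle_table","seat","plate","mug","jar","cast"]:
    for nm,p in(("side",s),("top",t)):
        print(n,nm,[(np.round(m["point"]).tolist(),round(m["confidence"],2)) for m in mark_of(n,p)] if n not in("plate",) else [(np.round(m["point"]).tolist(),round(m["confidence"],2)) for m in regions_of(n,p)])
for p in(s,t): print(np.round(-np.array(p["R"]).T@p["t"]))
print({k:np.round(v,3) for k,v in sense().items()})
E
```

```text
pics
case side [([165.0, 257.0], 0.7)]
case top [([204.0, 205.0], 0.57)]
knob side [([140.0, 256.0], 0.64)]
knob top [([204.0, 198.0], 0.5)]
block side []
block top [([230.0, 283.0], 0.6)]
angle_table side [([355.0, 331.0], 0.89), ([262.0, 352.0], 0.83), ([290.0, 262.0], 0.64)]
angle_table top [([249.0, 463.0], 0.73), ([280.0, 370.0], 0.67), ([183.0, 385.0], 0.56)]
seat side [([283.0, 284.0], 0.81), ([351.0, 354.0], 0.75), ([252.0, 367.0], 0.62)]
seat top [([231.0, 470.0], 0.88), ([258.0, 375.0], 0.83), ([164.0, 390.0], 0.67)]
plate side [([246.0, 328.0], 0.79), ([282.0, 260.0], 0.79), ([350.0, 333.0], 0.61)]
plate top [([284.0, 371.0], 0.91), ([207.0, 386.0], 0.68), ([248.0, 465.0], 0.68)]
mug side [([211.0, 265.0], 0.63)]
mug top [([230.0, 280.0], 0.91)]
jar side []
jar top [([108.0, 320.0], 0.65), ([181.0, 387.0], 0.27)]
cast side [([160.0, 344.0], 0.93)]
cast top [([110.0, 259.0], 0.95)]
[ 119. -805. 1049.]
[ 457.  -80. 1337.]
{'time_s': np.float64(1.0), 'joints': array([ 0.899,  0.313,  1.498,  0.   ,  1.331, -0.223]), 'dq': array([ 0.001,  0.001, -0.   ,  0.   , -0.   ,  0.001]), 'tau': array([ 1.0000e-03, -4.1218e+01, -2.5989e+01, -0.0000e+00,  1.0000e-03,
        0.0000e+00]), 'eef_pos': array([227.805, 473.006, 250.294]), 'ee_rot': array([-0.   ,  0.223,  0.975, -0.   ]), 'force': array([ 0.514,  0.71 , -0.068]), 'wrist_torque': array([-0.025,  0.032,  0.011]), 'grip_force': np.float64(0.0), 'grip_width': np.float64(1.001)}
```

View pics/side0.png

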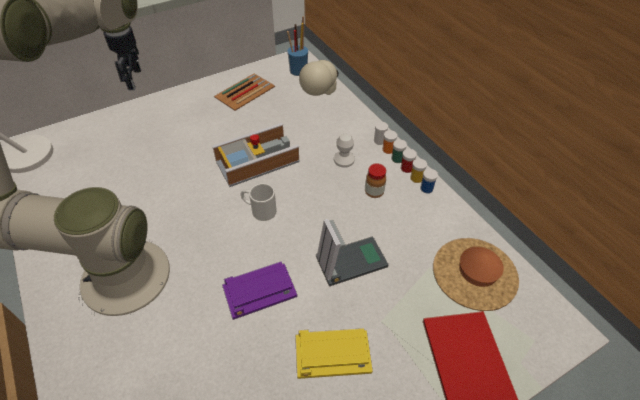

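View pics/top0.png

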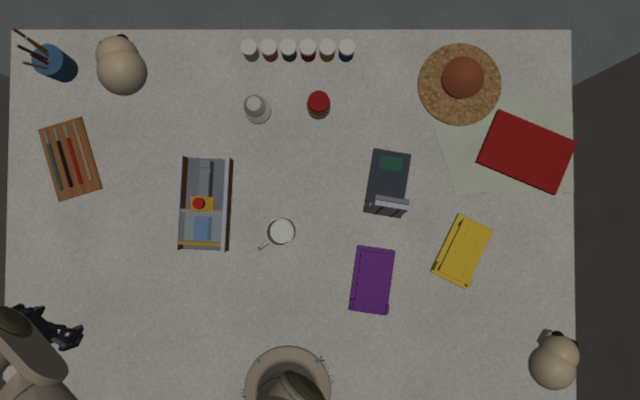

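The side view shows the case with the red knob at (141,256), the mug at (203,262), the jar at (180,376), the cast at (150,345), and the dark table at (260,350) with its pad at (251,370). Possible mix-ups:
- **Angle table:** purple at top (280,372) and yellow at top (250,462). The dark one with the green pad, at top (183,387), fits the description, so I choose it.
- **Knob:** the jar's red cap at top (104,318). The knob itself is at top (203,199).

Next I measure and check the choice in a close crop.

```bash
cat > m.py <<'E'
from h import *
s=capture("side");t=capture("top")
def col(p,box,f):
    r0,r1,c0,c1=box;h=cv2.cvtColor(p["img"],cv2.COLOR_RGB2HSV)[r0:r1,c0:c1].astype(int)
    m=f(h[...,0],h[...,1],h[...,2]).astype(np.uint8)
    n,l,st,ce=cv2.connectedComponentsWithStats(m);k=1+st[1:,4].argmax()
    pts=np.argwhere(l==k)+[r0,c0]
    rect=cv2.minAreaRect(pts.astype(np.float32)); return pts.mean(0),len(pts),cv2.boxPoints(rect)
red=lambda h,s,v:((h<8)|(h>172))&(s>150)&(v>60)
grn=lambda h,s,v:(h>55)&(h<95)&(s>70)
blu=lambda h,s,v:(h>95)&(h<120)&(s>60)
if __name__=="__main__":
    for nm,f,bs,bt in(("knob",red,(125,160,240,275),(190,215,185,215)),("pad",grn,(235,270,350,390),(145,180,370,410)),("block",blu,(140,175,215,260),(210,245,185,220))):
        a,na,ra=col(s,bs,f);b,nb,rb=col(t,bt,f)
        print(nm,a.round(1),na,b.round(1),nb,"tri",tri([(s,a),(t,b)]).round(1))
        z={"knob":97,"pad":15,"block":55}[nm]
        print(" top rect",[onz(t,q,z)[:2].round(0).tolist() for q in rb]," side rect",[onz(s,q,z)[:2].round(0).tolist() for q in ra])
    for n in("mug","jar","cast"):
        for p in (s,t):
            for m in regions_of(n,p)[:1]: print(n,np.round(m["point"]),onz(p,m["point"],45).round(0))
    big=lambda i,b,k:cv2.resize(i[b[0]:b[1],b[2]:b[3]],None,fx=k,fy=k,interpolation=cv2.INTER_CUBIC)
    A=big(t["img"],(145,265,160,260),4);B=big(t["img"],(135,230,350,425),5)[:480]
    B=cv2.resize(B,(375,480)) 
    save("crop1",np.hstack([A,B]))
E
python3 m.py
```

```text
knob [139.2 254.6] 79 [202.9 198.1] 97 tri [481.2 215.3  98.9]
 top rect [[493.0, 229.0], [468.0, 228.0], [469.0, 204.0], [493.0, 204.0]]  side rect [[478.0, 242.0], [461.0, 204.0], [485.0, 191.0], [502.0, 228.0]]
pad [253.  369.5] 238 [162.7 390.4] 313 tri [ 588.9 -266.    16.8]
 top rect [[612.0, -240.0], [577.0, -234.0], [567.0, -293.0], [603.0, -299.0]]  side rect [[614.0, -233.0], [578.0, -233.0], [567.0, -294.0], [601.0, -295.0]]
block [155.9 236.7] 140 [228.1 200.8] 335 tri [417.7 218.2  56.1]
 top rect [[448.0, 236.0], [389.0, 238.0], [388.0, 201.0], [446.0, 199.0]]  side rect [[450.0, 236.0], [392.0, 239.0], [386.0, 203.0], [442.0, 199.0]]
mug [202. 264.] [414.  17.  45.]
mug [233. 280.] [405.  18.  45.]
jar [181. 375.] [734. -75.  45.]
jar [104. 320.] [737. -82.  45.]
cast [154. 343.] [713.  72.  45.]
cast [109. 258.] [723.  78.  45.]
```

View pics/crop1.png

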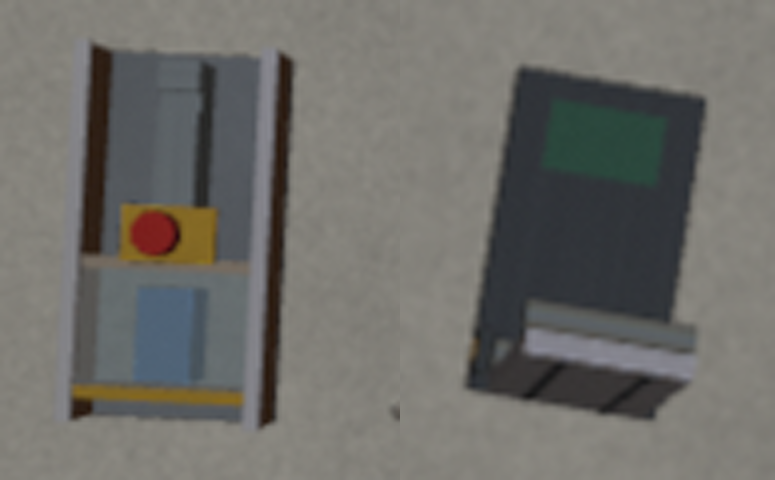

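The crop confirms the choice. On the left, the case has its red knob on the yellow tongue and the blue block under the clear guard. On the right is the dark table with the green pad, its plate raised at the near end.

```bash
cat >> h.py <<'E'
from scipy.spatial.transform import Rotation as Ro
def go(pos,yaw,tilt=None):
    """yaw: world angle (deg) of tool y, tool down; prints units"""
    s=sense();w,x,y,z=s["ee_rot"];R=Ro.from_quat([x,y,z,w]);a=np.radians(yaw)
    ty=np.array([np.cos(a),np.sin(a),0]);tz=np.array([0,0,-1.]);T=Ro.from_matrix(np.c_[np.cross(ty,tz),ty,tz])
    if tilt is not None: T=Ro.from_rotvec(tilt)*T
    d=R.inv().apply(np.array(pos)-s["eef_pos"])/400; r=(R.inv()*T).as_rotvec()/(np.pi/2)
    print("units",d.round(4),r.round(4))
E
python3 - <<'E'
from h import *
from m import s,t
f=lambda x,y:(145+y/4,160+x/4)
L=[onz(t,f(78,42),71),onz(t,f(58,418),71)];R=[onz(t,f(277,52),71),onz(t,f(262,428),71)]
for a,b in(L,R): print(a.round(1),b.round(1),np.degrees(np.arctan2(*(a-b)[[1,0]])).round(2))
g=lambda x,y:(135+y/5,350+(x-400)/5)
P=[onz(t,g(*q),15) for q in((520,67),(705,98),(468,388))]
print([p.round(1) for p in P],np.degrees(np.arctan2(*(P[0]-P[2])[[1,0]])),np.degrees(np.arctan2(*(P[0]-P[1])[[1,0]]))-90)
go([481.2,215.3,170],87.5)
E
```

```text
[600.4 270.4  71. ] [364.9 279.8  71. ] -2.28
[594.5 145.2  71. ] [359.3 152.2  71. ] -1.71
[array([ 627. , -223.8,   15. ]), array([ 611. , -320.4,   15. ]), array([ 459.1, -196.8,   15. ])] -9.142870442379301 -9.392708152846552
units [-0.8503 -0.3056  0.2008] [ 0.     -0.     -0.2579]
```

Request:
jog_arm(
  series="-0.849 -0.312 0.2 0 0 -0.256 1;-0.849 -0.312 0.2 0 0 -0.256 1;-0.849 -0.312 0.2 0 0 -0.256 1;-0.849 -0.312 0.2 0 0 -0.256 1;-0.849 -0.312 0.2 0 0 -0.256 1;-0.849 -0.312 0.2 0 0 -0.256 1;-0.849 -0.312 0.2 0 0 -0.256 1;-0.849 -0.312 0.2 0 0 -0.256 1;-0.849 -0.312 0.2 0 0 -0.256 1;-0.849 -0.312 0.2 0 0 -0.256 1",
  grip_force=40,
)

```text
time_s: 2.75
eef_pos: [479.1, 214.2, 170.7]
ee_rot: [0.0, 0.022, 1.0, 0.0]
force: [-0.1, 0.2, 0.0]
grip_width: 0.999
grip_force: 0.0
```

Request:
jog_arm(
  series="0 0 0.08 0 0 0 0.4;0 0 0.13 0 0 0 0.2;0 0 0.182 0 0 0 0.2;0 0 0.182 0 0 0 0.2;0 0 0.182 0 0 0 0.2",
)

```text
time_s: 3.38
eef_pos: [479.9, 213.6, 98.5]
ee_rot: [0.001, 0.023, 1.0, 0.0]
force: [-0.7, -0.2, -0.1]
grip_width: 0.599
grip_force: 0.0
```

Run:
```python
from h import *
s=capture("side");t=capture("top")
b=lambda i,r,c,k:cv2.resize(i[r:r+100,c:c+100],None,fx=k,fy=k,interpolation=cv2.INTER_CUBIC)
save("g1",np.hstack([b(s["img"],90,205,4),b(t["img"],150,150,4)]))
q=sense();print(q["eef_pos"],q["force"],q["grip_width"])
```

```text
[479.99878568 213.49385994  98.50640215] [-0.34474275 -0.18724476 -0.58132633] 0.596448346926274
```

View pics/g1.png

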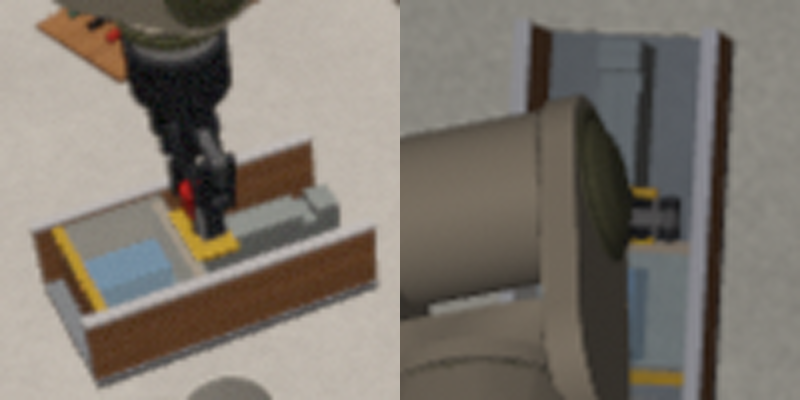

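The left crop shows the red knob between the jaws at about (188,190). The near finger stands in front of it, above the yellow tongue and clear of the walls. I close on it.

Request:
jog_arm(
  series="0 0 0 0 0 0 0;0 0 0 0 0 0 -0.4;0 0 0 0 0 0 -0.7;0 0 0 0 0 0 -0.7;0 0 0 0 0 0 -0.7;0 0 0 0 0 0 -0.7",
)

```text
time_s: 4.22
eef_pos: [480.0, 214.1, 98.2]
ee_rot: [0.001, 0.023, 1.0, 0.001]
force: [-0.5, 6.4, 3.9]
grip_width: 0.313
grip_force: 39.6
```

Request:
jog_arm(
  series="0 0.002 -0.01 0 0 0 -0.7;0 0.002 -0.02 0 0 0 -0.7;0 0.002 -0.0275 0 0 0 -0.7;0 0.002 -0.0275 0 0 0 -0.7;0 0.002 -0.0275 0 0 0 -0.7",
  grip_force=50,
)

```text
time_s: 4.85
eef_pos: [479.7, 214.2, 108.3]
ee_rot: [0.0, 0.023, 1.0, 0.0]
force: [3.5, 5.5, -8.8]
grip_width: 0.31
grip_force: 49.6
```

Request:
jog_arm(
  series="-0.02 0 0 0 0 0 -0.7;-0.05 0.001 0 0 0 0 -0.7;-0.08 0.001 0 0 0 0 -0.7;-0.11 0.001 0 0 0 0 -0.7;-0.14 0.002 0 0 0 0 -0.7;-0.17 0.002 0 0 0 0 -0.7;-0.19 0.002 0 0 0 0 -0.7;-0.205 0.002 0 0 0 0 -0.7;-0.21 0.002 0 0 0 0 -0.7;-0.21 0.002 0 0 0 0 -0.7",
)

```text
time_s: 6.1
eef_pos: [563.9, 210.8, 108.6]
ee_rot: [0.0, 0.023, 1.0, -0.0]
force: [1.2, 0.8, -8.4]
grip_width: 0.31
grip_force: 49.8
```

Force is low, so the guard is sliding. I push on to the stop.

Request:
jog_arm(
  series="-0.003 0 0 0 0 0 -0.7;-0.006 0 0 0 0 0 -0.7;-0.008 0 0 0 0 0 -0.7;-0.008 0 0 0 0 0 -0.7",
)

```text
time_s: 6.6
eef_pos: [565.1, 210.8, 107.7]
ee_rot: [-0.002, 0.023, 1.0, -0.0]
force: [-9.0, 0.9, -8.1]
grip_width: 0.308
grip_force: 49.7
```

Request:
jog_arm(
  series="0 0 0.012 0 0 0 -0.7;0 0 0.023 0 0 0 -0.7;0 0 0.023 0 0 0 -0.7;0 0 0.023 0 0 0 -0.3;0 0 0.023 0 0 0 0.1;0 0 0.023 0 0 0 0.3;0 0 0.023 0 0 0 0.3",
)

```text
time_s: 7.48
eef_pos: [567.1, 210.7, 99.6]
ee_rot: [0.0, 0.023, 1.0, 0.0]
force: [-0.0, 0.1, -1.0]
grip_width: 0.651
grip_force: 0.0
```

Request:
jog_arm(
  series="0 0 -0.06 0 0 0 0.4;0 0 -0.16 0 0 0 0.4;0.1 0 -0.25 0 0 0 0.4;0.2 0 -0.25 0 0 0 0.4;0.3 0 -0.25 0 0 0 0.4;0.37 0 -0.25 0 0 0 0.4;0.37 0 -0.25 0 0 0 0.4;0.37 0 -0.25 0 0 0 0.4;0.37 0 -0.25 0 0 0 0.4",
)

```text
time_s: 8.6
eef_pos: [419.7, 217.5, 199.2]
ee_rot: [0.0, 0.024, 1.0, 0.0]
force: [0.3, 0.4, 0.3]
grip_width: 0.695
grip_force: 0.0
```

Run:
```python
from h import *
from m import *
save("a2",cv2.resize(s["img"][110:190,200:310],None,fx=7,fy=7,interpolation=cv2.INTER_CUBIC))
save("a2t",t["img"])
a,n,_=col(s,(110,165,235,310),red);b,nb,_=col(t,(150,215,180,225),red);print("knob",a,n,b,nb,tri([(s,a),(t,b)]))
a,n,ra=col(s,(130,185,210,265),blu);b,nb,rb=col(t,(205,250,180,225),blu);print("block",a,n,b,nb,tri([(s,a),(t,b)]))
print([onz(s,q,55)[:2].round(1).tolist() for q in ra],[onz(t,q,55)[:2].round(1).tolist() for q in rb])
q=sense();print(q["eef_pos"],q["ee_rot"],q["grip_width"])
```

```text
knob [130.92857143 279.28571429] 70 [168.14583333 200.04166667] 96 [565.63733659 212.31474934  97.94113042]
block [157.43347639 237.1888412 ] 233 [225.56277056 202.77056277] 231 [420.94156829 216.09118061  49.90883837]
[[453.0, 237.0], [389.3, 240.2], [380.1, 187.9], [442.1, 184.1]] [[447.9, 235.9], [388.3, 237.9], [386.5, 194.1], [446.1, 192.0]]
[419.45037274 217.53990045 199.10145025] [-1.16304605e-04  2.35616893e-02  9.99722378e-01 -2.77133796e-05] 0.7006880187602765
```

View pics/a2.png

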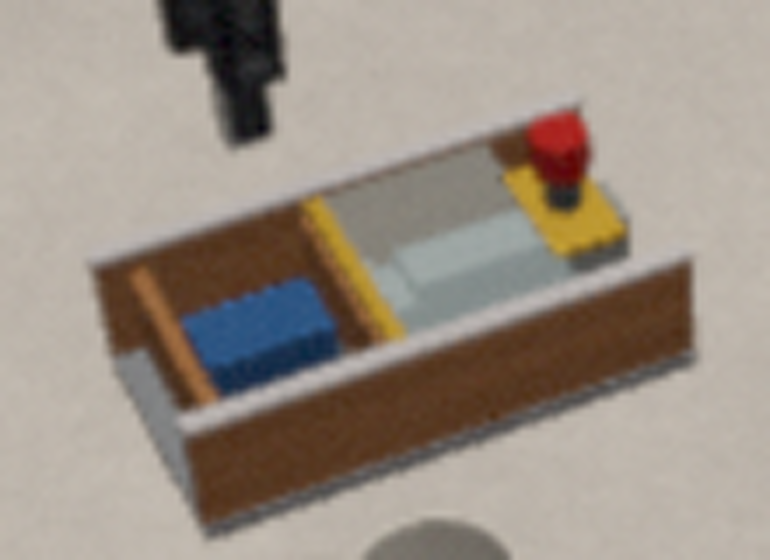

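The crop shows the guard fully open, with the knob down at the far hole near (555,150) and the blue block free in the pocket near (260,335). The knob travelled 84.5 mm and came back to its starting height, so the pin has dropped into the second hole. Next is the block.

Request:
jog_arm(
  series="0.004 0.003 0.13 0 0 -0.008 0.2;0.004 0.003 0.26 0 0 -0.008 0.2;0.004 0.003 0.33 0 0 -0.008 0.2;0.004 0.003 0.37 0 0 -0.008 0.2;0.004 0.003 0.392 0 0 -0.008 0.2;0.004 0.003 0.392 0 0 -0.008 0.2;0.004 0.003 0.392 0 0 -0.008 0;0.004 0.003 0.392 0 0 -0.008 -0.4;0.004 0.003 0.392 0 0 -0.008 -0.4;0.004 0.003 0.392 0 0 -0.008 -0.4;0.004 0.003 0.392 0 0 -0.008 -0.4",
  grip_force=50,
)

```text
time_s: 10.07
eef_pos: [418.0, 219.1, 43.3]
ee_rot: [0.001, 0.017, 1.0, 0.0]
force: [-1.5, 0.3, 6.2]
grip_width: 0.414
grip_force: 51.1
```

Request:
jog_arm(
  series="0 0 -0.03 0 0 0 -0.4;0 0 -0.1 0 0 0 -0.4;0 0 -0.2 0 0 0 -0.4;0 0 -0.32 0 0 0 -0.4;0 0 -0.42 0 0 0 -0.4;0 0 -0.42 0 0 0 -0.4",
)

```text
time_s: 10.82
eef_pos: [418.2, 219.2, 213.4]
ee_rot: [0.003, 0.017, 1.0, 0.001]
force: [0.0, 0.1, -3.4]
grip_width: 0.416
grip_force: 50.7
```

Run:
```python
from h import *
q=sense();print(q["eef_pos"],q["grip_width"],q["force"],q["joints"].round(2) if hasattr(q["joints"],"round") else q["joints"])
go([589.5,-266,200],-9.3)
```

```text
[418.15295433 219.15442691 213.36021553] 0.41646207047698813 [ 0.04437961  0.09426174 -3.39622915] [ 0.23  0.23  1.71 -0.    1.2  -1.3 ]
units [-0.4691 -1.1977  0.0342] [0.0036 0.0018 1.0817]
```

Request:
jog_arm(
  series="-0.06 -0.1 -0.03 0 0 0.1 -0.4;-0.15 -0.25 -0.03 0 0 0.2 -0.4;-0.24 -0.4 -0.03 0 0 0.3 -0.4;-0.3 -0.5 -0.03 0 0 0.4 -0.4;-0.3 -0.6 -0.03 0 0 0.5 -0.4;-0.3 -0.6 -0.03 0 0 0.54 -0.4;-0.3 -0.6 -0.03 0 0 0.54 -0.4;-0.3 -0.6 -0.03 0 0 0.54 -0.4",
)

```text
time_s: 11.82
eef_pos: [528.8, -24.5, 221.9]
ee_rot: [-0.001, 0.426, 0.905, -0.0]
force: [0.4, 0.5, -2.7]
grip_width: 0.411
grip_force: 51.1
```

Run:
```python
from h import *
q=sense();print(q["eef_pos"],q["grip_width"],q["force"])
go([589.5,-266,200],-9.3)
```

```text
[528.84462027 -24.50598285 221.916095  ] 0.4111628279071815 [ 0.4378715   0.49237845 -2.73291539]
units [-0.5621 -0.2676  0.0544] [-7.000e-04 -4.000e-04  5.429e-01]
```

Request:
jog_arm(
  series="-0.1 -0.03 0 0 0 0.1 -0.4;-0.24 -0.1 0 0 0 0.2 -0.4;-0.37 -0.17 0 0 0 0.3 -0.4;-0.49 -0.23 0 0 0 0.4 -0.4;-0.562 -0.268 0.03 0 0 0.5 -0.4;-0.562 -0.268 0.05 0 0 0.543 -0.4;-0.562 -0.268 0.05 0 0 0.543 -0.4;-0.562 -0.268 0.05 0 0 0.543 -0.4;-0.562 -0.268 0.05 0 0 0.543 -0.4",
)

```text
time_s: 12.95
eef_pos: [589.4, -266.3, 203.1]
ee_rot: [0.0, 0.762, 0.647, 0.0]
force: [0.5, 0.6, -3.3]
grip_width: 0.415
grip_force: 51.2
```

Run:
```python
from h import *
q=sense();print(q["eef_pos"],q["grip_width"],q["force"])
go([589.5,-266,80],-9.3)
s=capture("side");t=capture("top")
b=lambda i,r,c,k:cv2.resize(i[r:r+100,c:c+100],None,fx=k,fy=k,interpolation=cv2.INTER_CUBIC)
save("p1",np.hstack([b(s["img"],180,310,4),b(t["img"],120,340,4)]))
```

```text
[ 589.43906124 -266.25558402  203.10003621] 0.4147927586553934 [ 0.47336325  0.64694925 -3.30069414]
units [ 8.000e-04 -2.000e-04  3.077e-01] [ 0.0005  0.0002 -0.0003]
```

View pics/p1.png

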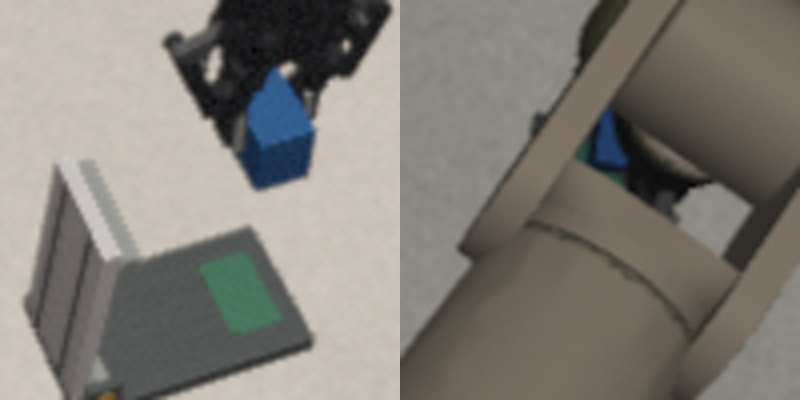

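The left crop shows the block held at about (275,150) with its long side along the pad's, above the pad at (240,290). The plate stands well clear on the left. I lower it until it hovers just above the pad.

Request:
jog_arm(
  series="0.001 0 0.12 0 0 0 -0.4;0.001 0 0.24 0 0 0 -0.4;0.001 0 0.31 0 0 0 -0.4;0.001 0 0.35 0 0 0 -0.4;0.001 0 0.372 0 0 0 -0.4;0.001 0 0.372 0 0 0 -0.4;0.001 0 0.372 0 0 0 -0.4",
)

```text
time_s: 13.92
eef_pos: [589.8, -266.7, 54.9]
ee_rot: [0.001, 0.763, 0.647, 0.0]
force: [0.9, -0.3, -2.8]
grip_width: 0.414
grip_force: 51.1
```

Run:
```python
from h import *
from m import *
q=sense();print(q["eef_pos"],q["grip_width"],q["force"])
go([589.5,-266,48],-9.3)
def box(c,yaw,dx,dy,z0,z1):
    a=np.radians(yaw);u=np.array([np.cos(a),np.sin(a)]);v=np.array([-u[1],u[0]])
    return [np.r_[c[:2]+i*u*dx/2+j*v*dy/2,z] for z in(z0,z1) for i,j in((1,1),(1,-1),(-1,-1),(-1,1))]
img=s["img"].copy()
k=5;r0,c0=205,315
I=cv2.resize(img[r0:r0+80,c0:c0+90],None,fx=k,fy=k,interpolation=cv2.INTER_CUBIC)
def poly(pts,c):
    P=np.array([[(proj(s,p)[1]-c0+.5)*k,(proj(s,p)[0]-r0+.5)*k] for p in pts]).astype(np.int32);cv2.polylines(I,[P],True,c,1)
zb=q["eef_pos"][2]-33.3
B=box(np.array(q["eef_pos"]),-9.3,36,60,zb,zb+45);poly(B[:4],(255,0,0));poly(B[4:],(255,0,0))
poly(box(np.array([589.5,-266]),-9.3,36,60,15,15)[:4],(255,255,0))
save("p2",I)
```

```text
[ 589.63826914 -266.56111092   54.65364536] 0.4107680312264622 [ 0.74718579  0.02092011 -3.61116485]
units [ 0.0013 -0.0006  0.0166] [ 0.0009  0.0004 -0.0014]
```

View pics/p2.png

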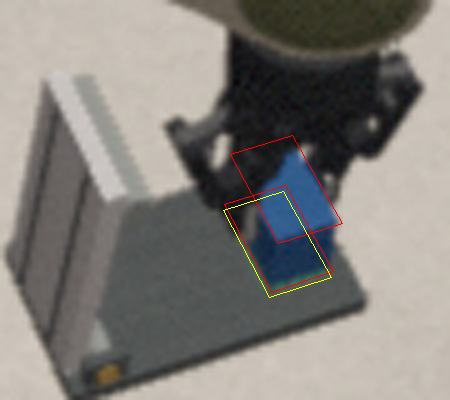

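```bash
cat > fit.py <<'E'
from h import *
from m import *
from scipy.optimize import minimize
def box(c,yaw,dx,dy,z0,z1):
    a=np.radians(yaw);u=np.array([np.cos(a),np.sin(a)]);v=np.array([-u[1],u[0]])
    return [np.r_[c[:2]+i*u*dx/2+j*v*dy/2,z] for z in(z0,z1) for i,j in((1,1),(1,-1),(-1,-1),(-1,1))]
def hull(p,B,sc=8):
    P=np.array([[ (proj(p,X)[1]+.5)*sc-.5,(proj(p,X)[0]+.5)*sc-.5] for X in B],np.float32)
    m=np.zeros((400*sc,640*sc),np.uint8) if 0 else None
    h=cv2.convexHull(P); return h
def render(p,B,roi,sc=8):
    r0,r1,c0,c1=roi;h=hull(p,B,sc)-np.array([c0*sc,r0*sc],np.float32)
    m=np.zeros(((r1-r0)*sc,(c1-c0)*sc),np.uint8);cv2.fillConvexPoly(m,np.round(h).astype(np.int32),255)
    return cv2.resize(m,(c1-c0,r1-r0),interpolation=cv2.INTER_AREA)/255.
def fit(p,mask,roi,mk,x0,w=None):
    r0,r1,c0,c1=roi;M=mask[r0:r1,c0:c1].astype(float);W=1 if w is None else w[r0:r1,c0:c1]
    f=lambda x:(W*(render(p,mk(x),roi)-M)**2).sum()
    r=minimize(f,x0,method="Nelder-Mead",options=dict(initial_simplex=np.vstack([x0]+[np.array(x0)+4*np.eye(len(x0))[i] for i in range(len(x0))]),xatol=.05,fatol=.01))
    return r.x,r.fun
def soft(img,f):
    h=cv2.cvtColor(img,cv2.COLOR_RGB2HSV).astype(int);return f(h[...,0],h[...,1],h[...,2])
E
python3 - <<'E'
from fit import *
rd=lambda n:cv2.cvtColor(cv2.imread(f"pics/{n}.png"),cv2.COLOR_BGR2RGB)
g=lambda h,s,v:(h>55)&(h<95)&(s>80)
mk=lambda x:box(x[:2],x[2],36,60,15,15)
print("pad side",fit(s,soft(rd("side0"),g),(235,270,345,395),mk,[590,-265,-9]))
print("pad top",fit(t,soft(rd("top0"),g),(145,185,370,410),mk,[590,-265,-9]))
q=sense();e=np.array(q["eef_pos"]);print(e)
bl=lambda h,s,v:(h>100)&(h<125)&(s>110)
m=soft(s["img"],bl);w=np.zeros((400,640));
# only front face & below: exclude rows above the lower half and left of fingers
a=np.argwhere(m[205:270,355:390])+[205,355];print(a.min(0),a.max(0))
w[245:270,355:390]=1
zb=e[2]-33.3
print("blk side",fit(s,m,(240,272,350,395),lambda x:box(x[:2],-9.3,36,60,zb,zb+45),[e[0],e[1]],w))
for r in range(243,266,2): print(r,"".join(".#"[int(v)] for v in m[r,355:392]))
E
```

```text
pad side (array([ 589.46227352, -264.31963377,   -9.85269847]), np.float64(11.67835447904652))
pad top (array([ 589.84494511, -266.74854663,   -9.69223217]), np.float64(14.850119184928872))
[ 589.47253463 -266.47765483   54.28774964]
[225 356] [261 385]
blk side (array([ 592.27478072, -261.69957866]), np.float64(55.610534409842366))
243 ............#############............
245 ............#############............
247 ............##############...........
249 ............###############..........
251 ............##############...........
253 ...........###############...........
255 ...........###############...........
257 ............##############...........
259 .............#########...............
261 ..............##.....................
263 .....................................
265 .....................................
```

Request:
jog_arm(
  series="0 0 0.008 0 0 0.003 -0.4;0 0 0.014 0 0 0.003 -0.4;0 0 0.017 0 0 0.003 -0.4;0 0 0.017 0 0 0.003 -0.4",
)

```text
time_s: 14.62
eef_pos: [589.3, -266.3, 48.3]
ee_rot: [0.0, 0.764, 0.645, -0.0]
force: [-5.0, 4.1, 9.9]
grip_width: 0.414
grip_force: 52.9
```

Request:
jog_arm(
  series="0 0 0 0 0 0 -0.1;0 0 0 0 0 0 0.1;0 0 0 0 0 0 0.2;0 0 0 0 0 0 0.2;0 0 -0.05 0 0 0 0.2;0 0 -0.15 0 0 0 0.2;0 0 -0.28 0 0 0 0.2;0 0 -0.4 0 0 0 0.2;0.15 0 -0.45 0 0 0 0.2;0.3 0 -0.45 0 0 0 0.2;0.45 0 -0.45 0 0 0 0.2;0.6 0 -0.45 0 0 0 0.2;0.6 0 -0.45 0 0 0 0.2;0.6 0 -0.45 0 0 0 0.2",
)

```text
time_s: 16.38
eef_pos: [629.7, -30.1, 228.0]
ee_rot: [0.001, 0.764, 0.645, 0.0]
force: [-0.2, -0.7, -0.0]
grip_width: 0.605
grip_force: 0.0
```

Run:
```python
from fit import *
q=sense();print(q["eef_pos"],q["grip_width"])
bl=lambda h,s,v:(h>100)&(h<128)&(s>90)
mk=lambda x:box(x[:2],x[2],36,60,15,60)
print("side",fit(s,soft(s["img"],bl),(220,275,345,400),mk,[590,-265,-9]))
print("top",fit(t,soft(t["img"],bl),(140,190,365,415),mk,[590,-265,-9]))
b=lambda i,r,c,k:cv2.resize(i[r:r+75,c:c+75],None,fx=k,fy=k,interpolation=cv2.INTER_CUBIC)
save("p3",np.hstack([b(s["img"],210,325,5.3),b(t["img"],145,350,5.3)]))
```

```text
[629.62302803 -30.97682715 227.47181016] 0.6004334536659155
side (array([ 588.04381744, -265.55602931,  -14.08418895]), np.float64(34.932441368704346))
top (array([ 589.38045399, -267.25870804,   -9.21748439]), np.float64(8.521922337562476))
```

View pics/p3.png

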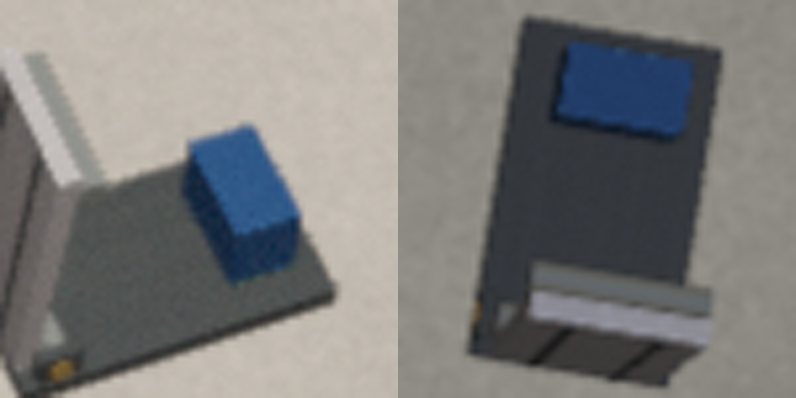

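The block sits square on the pad. The top fit puts it within about 1 mm and 0.5° of the pad, and no green shows in either crop. Next I bring the closed fingers round behind the raised plate.

Run:
```python
from h import *
a=np.radians(-9.6);u=np.array([np.cos(a),np.sin(a),0]);P=np.array([589.6,-266.0,0]);H=P-117*u
print(H); go(H-55*u+[0,0,228],-9.6)
```

```text
[ 474.23846366 -246.48805663    0.        ]
units [-0.5974 -0.4288 -0.0015] [ 0.0004  0.0001 -0.002 ]
```

Request:
jog_arm(
  series="0 -0.15 0 0 0 0 -1;-0.1 -0.3 0 0 0 0 -1;-0.2 -0.42 0 0 0 0 -1;-0.35 -0.429 0 0 0 0 -1;-0.48 -0.429 0 0 0 0 -1;-0.597 -0.429 0 0 0 0 -1;-0.597 -0.429 0 0 0 0 -1;-0.597 -0.429 0 0 0 0 -1;-0.597 -0.429 0 0 0 0 -1",
)

```text
time_s: 17.6
eef_pos: [420.4, -235.5, 227.0]
ee_rot: [0.0, 0.764, 0.645, 0.0]
force: [-0.0, 0.9, -0.1]
grip_width: 0.002
grip_force: 0.0
```

Run:
```python
from h import *
a=np.radians(-9.6);u=np.array([np.cos(a),np.sin(a),0]);P=np.array([589.6,-266.0,0]);H=P-117*u
q=sense();print(q["eef_pos"],q["grip_width"],q["force"]); go(H-55*u+[0,0,160.6],-9.6)
s=capture("side");t=capture("top")
b=lambda i,r,c,k:cv2.resize(i[r:r+100,c:c+100],None,fx=k,fy=k,interpolation=cv2.INTER_CUBIC)
save("p4",np.hstack([b(s["img"],180,280,4),b(t["img"],130,320,4)]))
```

```text
[ 420.42718321 -235.54785407  227.04971324] 0.002393103566165285 [-0.0197723   0.85439302 -0.12945933]
units [-0.0045 -0.0003  0.1661] [ 0.0001 -0.     -0.0005]
```

View pics/p4.png

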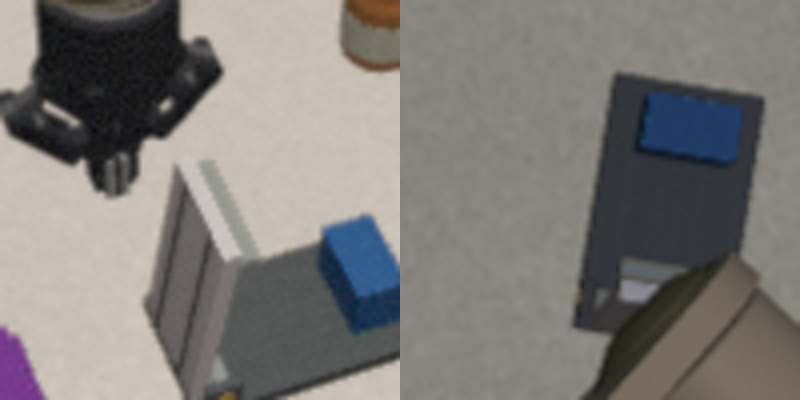

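The left crop shows the closed fingertips at about (112,185), behind the raised plate (top edge about (205,180)). The knuckles are higher than the plate's top edge. I lower and begin pushing.

Request:
jog_arm(
  series="-0.004 0 0.08 0 0 0 -1;-0.004 0 0.166 0 0 0 -1;-0.004 0.04 0.166 0 0 0 -1;-0.004 0.07 0.166 0 0 0 -1;-0.004 0.085 0.166 0 0 0 -1;-0.004 0.1 0.166 0 0 0 -1;-0.004 0.115 0.166 0 0 0 -1;-0.004 0.115 0.166 0 0 0 -1",
)

```text
time_s: 18.7
eef_pos: [465.7, -245.6, 160.6]
ee_rot: [0.0, 0.764, 0.645, 0.0]
force: [0.5, 0.0, -0.5]
grip_width: 0.002
grip_force: 0.1
```

Request:
jog_arm(
  series="0 0.02 0.002 0 0 0 -1;0 0.042 0.005 0 0 0 -1;0 0.071 0.013 0 0 0 -1;0 0.098 0.022 0 0 0 -1;0 0.098 0.022 0 0 0 -1",
)

```text
time_s: 19.32
eef_pos: [504.7, -252.3, 150.9]
ee_rot: [-0.0, 0.764, 0.645, 0.0]
force: [-0.1, 0.1, 0.6]
grip_width: 0.006
grip_force: 0.0
```

```bash
cat > pl.py <<'E'
from h import *
s=capture("side");q=sense();print(np.round(q["eef_pos"],1),np.round(q["force"],1))
for m in regions_of("plate",s):
    a=np.argwhere(m["region"]);
    if len(a): print(np.round(m["point"]),m["confidence"],len(a),a.min(0),a.max(0))
a=np.radians(-9.6);u=np.array([np.cos(a),np.sin(a),0]);v=np.array([-u[1],u[0],0]);H=np.array([474.2,-246.5,25.])
for th in(1.4,1.3,1.2,1.1,1,.8,.6,.4,.351): # projected bbox of slab
    e=np.cos(th)*u+[0,0,np.sin(th)];n=-np.sin(th)*u+[0,0,np.cos(th)]
    P=np.array([proj(s,H+r*e+h*n+w*v) for r in(0,140) for h in(8,20) for w in(-40,40)]);print(th,P.min(0).round(),P.max(0).round())
E
python3 pl.py
```

```text
[ 504.3 -252.1  151. ] [ 0.3  0.2 -0.2]
[283. 260.] 0.95 1863 [261 226] [308 291]
[248. 336.] 0.69 1172 [226 317] [277 363]
1.4 [218. 317.] [278. 343.]
1.3 [217. 317.] [278. 348.]
1.2 [216. 317.] [277. 354.]
1.1 [216. 318.] [277. 359.]
1 [216. 318.] [276. 363.]
0.8 [217. 319.] [276. 371.]
0.6 [219. 320.] [276. 378.]
0.4 [223. 321.] [275. 382.]
0.351 [224. 322.] [275. 383.]
```

Request:
jog_arm(
  series="0 0.025 0.012 0 0 0 -1;0 0.051 0.028 0 0 0 -1;0 0.075 0.046 0 0 0 -1;0 0.096 0.066 0 0 0 -1;0 0.112 0.084 0 0 0 -1;0 0.124 0.099 0 0 0 -1;0 0.124 0.099 0 0 0 -1",
)

```text
time_s: 20.3
eef_pos: [552.7, -260.3, 111.1]
ee_rot: [-0.001, 0.764, 0.645, -0.0]
force: [0.2, -0.5, -1.1]
grip_width: 0.002
grip_force: 0.0
```

```bash
python3 pl.py | head -3
```

```text
[ 552.5 -260.2  111.3] [-0.1  0.5 -0.3]
[252. 344.] 0.95 1407 [230 319] [275 379]
[350. 332.] 0.86 2354 [329 300] [367 367]
```

Request:
jog_arm(
  series="0 0.006 0.008 0 0 0 -1;0 0.012 0.017 0 0 0 -1;0 0.012 0.017 0 0 0 -1",
)

```text
time_s: 20.78
eef_pos: [557.8, -261.3, 105.0]
ee_rot: [-0.0, 0.764, 0.645, 0.0]
force: [-0.0, -0.7, 0.2]
grip_width: -0.0
grip_force: 0.0
```

Request:
jog_arm(
  series="0 0.001 0.0025 0 0 0 -1;0 0.002 0.005 0 0 0 -1;0 0.002 0.005 0 0 0 -1",
)

```text
time_s: 21.15
eef_pos: [558.6, -261.5, 103.4]
ee_rot: [0.0, 0.764, 0.645, 0.0]
force: [1.2, 0.4, 2.2]
grip_width: 0.006
grip_force: 0.8
```

Request:
jog_arm(
  series="0 0.001 0.0025 0 0 0 -1;0 0.001 0.0025 0 0 0 -1",
)

```text
time_s: 21.4
eef_pos: [559.0, -261.6, 102.4]
ee_rot: [0.0, 0.764, 0.645, 0.0]
force: [0.5, 1.0, 2.4]
grip_width: -0.001
grip_force: 1.1
```

Request:
jog_arm(
  series="0 0.001 0.0025 0 0 0 -1;0 0.001 0.0025 0 0 0 -1",
)

```text
time_s: 21.65
eef_pos: [559.3, -261.7, 101.3]
ee_rot: [0.0, 0.764, 0.645, -0.0]
force: [0.4, -0.7, 2.3]
grip_width: -0.003
grip_force: 1.1
```

Request:
jog_arm(
  series="0 0.001 0.0025 0 0 0 -1;0 0.001 0.0025 0 0 0 -1",
)

```text
time_s: 21.9
eef_pos: [559.6, -261.7, 100.2]
ee_rot: [-0.0, 0.764, 0.645, -0.0]
force: [1.4, -0.1, 2.2]
grip_width: 0.0
grip_force: 1.0
```

Request:
jog_arm(
  series="0 0.0005 0.0025 0 0 0 -1;0 0.0005 0.0025 0 0 0 -1",
)

```text
time_s: 22.15
eef_pos: [559.9, -261.8, 99.5]
ee_rot: [0.0, 0.764, 0.645, 0.0]
force: [0.9, 0.1, 3.9]
grip_width: -0.0
grip_force: 1.9
```

```bash
python3 pl.py | head -3
```

```text
[ 559.9 -261.8   99.5] [ 1.4 -0.4  4.1]
[282. 258.] 0.86 1817 [262 226] [307 291]
[253. 346.] 0.74 1444 [232 319] [275 381]
```

Request:
jog_arm(
  series="0 0 0.0025 0 0 0 -1;0 0 0.0025 0 0 0 -1",
)

```text
time_s: 22.5
eef_pos: [560.1, -261.8, 99.2]
ee_rot: [0.001, 0.764, 0.645, 0.0]
force: [-0.1, 1.4, 10.0]
grip_width: -0.001
grip_force: 4.9
```

Request:
jog_arm(
  series="0 0 0.0025 0 0 0 -1;0 0 0.0025 0 0 0 -1",
)

```text
time_s: 22.75
eef_pos: [560.2, -261.8, 99.0]
ee_rot: [0.001, 0.764, 0.645, 0.0]
force: [-3.0, 1.7, 15.5]
grip_width: -0.001
grip_force: 8.0
```

The force has risen sharply to 15 N with almost no further movement, so the roller is firmly on the block. I retreat straight up and check everything.

Request:
jog_arm(
  series="0 0 -0.01 0 0 0 -1;0 0 -0.06 0 0 0 -1;0 0 -0.18 0 0 0 -1;0 0 -0.3 0 0 0 -1;0.12 -0.05 -0.4 0 0 0 -1;0.25 -0.2 -0.4 0 0 0 -1;0.4 -0.35 -0.4 0 0 0 -1;0.5 -0.4 -0.4 0 0 0 -1;0.5 -0.4 -0.4 0 0 0 -1;0.5 -0.4 -0.4 0 0 0 -1;0.5 -0.4 -0.4 0 0 0 -1",
)

```text
time_s: 24.12
eef_pos: [436.3, -38.5, 257.0]
ee_rot: [-0.0, 0.765, 0.645, -0.0]
force: [-0.5, -0.5, 1.0]
grip_width: -0.001
grip_force: 0.0
```

Run:
```python
from fit import *
import pl
q=sense();print(q["eef_pos"],q["force"])
a,n,_=col(s,(110,165,235,310),red)
print("knob side",a)
for n in("mug","jar","cast"):
    for p in (s,t):
        for m in regions_of(n,p)[:1]: print(n,np.round(m["point"]))
b=lambda i,r,c,k:cv2.resize(i[r:r+75,c:c+75],None,fx=k,fy=k,interpolation=cv2.INTER_CUBIC)
save("p5",np.hstack([b(s["img"],210,325,5.3),b(t["img"],145,350,5.3)]))
```

```text
[436.2 -38.5 256.9] [ 0.  -0.2  0.3]
[348. 333.] 0.97 2309 [329 301] [368 368]
[282. 258.] 0.86 1875 [262 226] [308 292]
[246. 351.] 0.75 1667 [226 321] [274 381]
1.4 [218. 317.] [278. 343.]
1.3 [217. 317.] [278. 348.]
1.2 [216. 317.] [277. 354.]
1.1 [216. 318.] [277. 359.]
1 [216. 318.] [276. 363.]
0.8 [217. 319.] [276. 371.]
0.6 [219. 320.] [276. 378.]
0.4 [223. 321.] [275. 382.]
0.351 [224. 322.] [275. 383.]
[436.09713604 -38.38902127 256.98580176] [-0.28926882  0.0668737  -0.44597232]Traceback (most recent call last):
  File "<stdin>", line 4, in <module>
  File "m.py", line 6, in col
    n,l,st,ce=cv2.connectedComponentsWithStats(m);k=1+st[1:,4].argmax()
                                                      ~~~~~~~~~~~~~~~^^
ValueError: attempt to get argmax of an empty sequence
```

Run:
```python
from fit import *
b,n,_=col(t,(150,215,180,225),red);print("knob top",b,n)
for n in("mug","jar","cast"):
    for p in (s,t):
        for m in regions_of(n,p)[:1]: print(n,np.round(m["point"]),m["confidence"])
b=lambda i,r,c,k:cv2.resize(i[r:r+75,c:c+75],None,fx=k,fy=k,interpolation=cv2.INTER_CUBIC)
save("p5",np.hstack([b(s["img"],210,325,5.3),b(t["img"],145,350,5.3)]))
```

```text
knob top [168.10526316 200.        ] 95
mug [203. 262.] 0.8
jar [180. 377.] 0.84
jar [104. 321.] 0.69
cast [152. 342.] 0.76
cast [109. 257.] 0.81
```

View pics/p5.png

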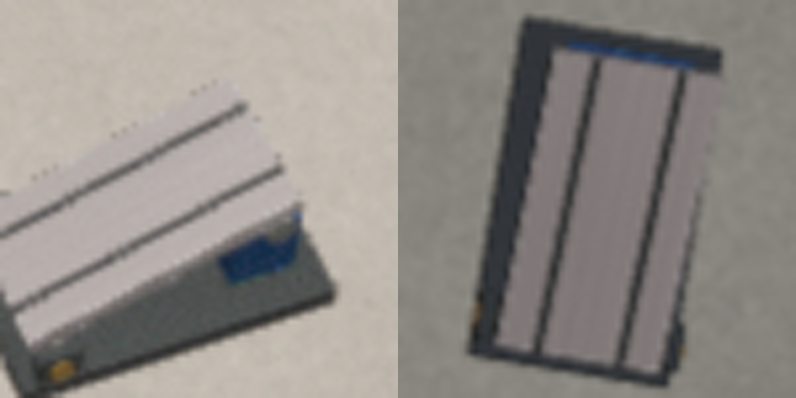

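The left crop shows the plate lying sloped, with its roller on the blue block at about (260,255). In the right crop the block's far edge, at about (630,55), is still parallel to the base and hasn't moved. The knob is still at the open hole and the mug, jar and cast are where they started, so I hand in.

```bash
python3 -c "from rig import finish_job;print(finish_job())"
```

```text
the job is handed in; nothing more can be done
None
```

I handed the job in at about 24 s: guard open with the plunger in its second hole, block standing on the green pad, plate down with its roller on the block, and mug, jar and plaster head not moved; I have not seen the verdict.

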